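Bar the front of the bottle carrier

TASK

The front of the bottle carrier is open, and its drop bar is stowed in the low sleeve on the table. Draw the bar out by its free end, lay it flat on the table clear of the sleeve and let go of it; then take it by its upright grip, lift it over the two keepers at the carrier's front and let it drop into both notches, grip up, fully home and about centred so that both ends stand out past the keepers. Leave the two bottles standing and do not shove the other things on the table about.

Things in the scene. Friction and masses are not known exactly. Their poses are not given: they have to be found in the camera images.
- drop_bar: Loose aluminium bar, 200 mm long (y) x 16 wide (x) x 18 tall (z), about 0.2 kg, with an upright grey grip tab on its middle: 40 mm long (y), 14 thick (x), from 18 to 46 mm above the underside. Origin: middle of the underside, z up. Same either way round. Starts on the table in the sleeve, grip hidden under the roof, 55 to 70 mm of its +y end sticking out of the mouth.
- bar_grip (a point): Middle of the bar's grip tab, 38 mm above the underside of the bar. Tab top is 8 mm above this point, top of the bar itself 20 mm below it.
- sleeve: Dark steel roofed channel fixed to the table, 150 mm long plus a 3 mm end wall, 30 wide, 53 tall; inside 24 wide, 50 high, no floor (the bar slides on the table); 3 mm high foot flanges reach 28 mm either side of its middle. Origin: on the table, middle of the open mouth. Its y axis points level out of the mouth, the way the bar is drawn; the channel lies from y = 0 to -150 mm.
- sleeve_mouth (a point): Middle of the sleeve's open mouth, on the table. The bar is out when its middle is 100 mm in front of this point.
- carrier: Grey bottle tray fixed to the table, 150 x 196 mm, floor 8 mm, side walls 40 and back wall 63 mm tall, open front. Origin: on the table under the middle of the notch line; x points from the open front into the tray (it spans x = -28 to 122 mm), y along the notch line, z up. Two steel keepers at y = -75 and +75 mm stand at its front. Two bottles stand 85 mm behind the notch line.
- carrier_seat (a point): Middle between the two notch floors, 22 mm above the table: the bar's origin lies here when home, its y along the carrier's y. Each keeper is 20 mm long (y), its notch 24 mm wide in x and open upward, between a front nose (10 mm thick, flaring out forward, top 58 mm above the table) and a back cheek (10 mm thick, top 62 mm above the table).
- bottle_a: Loose bottle with blue cap, 45 mm wide, 88 mm tall, standing in the carrier, its top 96 mm above the table. Origin at the middle of its foot, z up.
- bottle_b: Loose bottle with white cap, the same size, standing beside the other in the carrier. Origin at the middle of its foot, z up.
- tape_roll: Loose roll of tape lying flat, 103 mm across, 25 mm tall, near the robot's edge of the table; a bystander. Origin at the middle of its underside.
- timer: Loose bench timer, 41 x 68 x 55 mm, at the back right; a bystander. Origin at the middle of its underside.
- usb_stick: Loose USB stick, 18 x 50 x 9 mm, at the back between sleeve and carrier; a bystander. Origin at the middle of its underside.
Mind the look-alikes: they are no part of the job. What is shaped like the bottle_b but turquoise or yellow is not meant.

How it is judged:
By the outcome, as a careful person would: the job done as asked, in the order asked, and still so for the second after the job is handed in, with the robot touching nothing.
It also fails if it takes over 58 s, if anything falls off the work surface, if the arm or the gripper's body presses on something with over 40 N, if the wrist force passes 120 N, or if a joint passes its speed limit or range.

ROBOT

A 7-joint arm with a two-finger parallel gripper is mounted at the origin on a cart in front of the work surface, level with it; the furniture and walls round the work are solid. World frame = base frame: x ahead of the robot, y to its left, z up, the work surface at z = 0. Lengths are in m, angles in rad, forces in N, time in s.
With the tool pointing down it reaches from about 0.425 to 0.925 m from the base axis. Payload 6.8 kg.
Tool frame: the origin (TCP) lies at the very end of the fingers, on their centre line; the grasp point (between the pads) lies 19 mm behind it; z points along the fingers, y is the direction in which the jaws open and shut (so a half turn about z gives the same grasp; the last joint's range is limited). The gripper opens to 85 mm and grips with 20 to 120 N. Pads are 22 mm wide; open, the fingers measure 114 mm over their backs; the gripper's body (76 mm by 85 mm) begins 54 mm behind the grasp point. The pads swing forward as they close: fully open they stand 13 mm farther back than shut.
Start: joints at [1.168, 0.477, 0.022, 1.555, -0.011, 1.109, -0.083], TCP at [0.196, -0.646, 0.231] pointing down, gripper open.
Joint ranges: [-2.96, 2.96], [-0.34, 2.1], [-1.41, 1.46], [0.24, 2.44], [-1.37, 4.51], [0.17, 1.92], [-2.96, 2.96]. Speed limits (rad/s): [2.39, 2.39, 3.14, 3.14, 3.14, 3.14, 3.14].

INTERFACE

Orientations are given as a rotation vector (axis times angle).
In Python, from bench import monitor, viewer, job gives the robot as it stands. The module is installed in compiled form; this text tells all that it offers.
- The arm moves only by the tool drive_tool, never from a script. Its argument "commands" is a list of rows, each an object with "linear": the shift along the tool's x, y, z in m, a list of three; "dr": the turn, a rotation vector about the tool's x, y, z in degrees, a list of three; "jaw": the closure, from 0 (fully open) to 1 (shut). A call has 1 to 8 rows; each row shifts and turns the pose as measured when the row begins, along the tool's axes as they then stand; what a row does not reach is not made up. A row lasts 1/8 s, in which the tool goes at most 62.5 mm and 10.7 degrees, less where a joint would pass 70% of its speed; a pose out of reach is approached as far as the arm can. A call is refused whole if a number of a shift passes 0.0625 or a number of a turn 10.7, either way. A call with a gripper value outside its range is refused whole. The fingers move at their own pace and stop on an object; "force" is the grip in N (left out, the last holds). Time passes only in rows, so rows that do not move let the fingers close. It gives the time, the measured TCP pose, the force and the opening at its end, in the units of the state.
- monitor.get_obs(): the state, without advancing time (a new reading comes with each control period).
- viewer.grab_frame(name): name is "side" or "top"; returns the picture (420x560x3 uint8, red, green, blue); there is no depth.
- viewer.calibration(name): a dict with "K" (3x3 intrinsics, pixels), "R" (3x3) and "t" (3): a world point X has camera coordinates R X + t. Camera axes: x right, y down, z forward; pixel columns grow to the right and rows downward; lengths in m; the calibration is good to about 2 mm. A picture is of the moment at which its call begins. calibration takes no time and is no camera call.
- job.hand_in(): hands the job in, once; it reports no verdict.
The state is a dict: "clock": time; "joints": joint angles; "qvel": joint speeds; "tau": joint torques, N m; "tcp_pos": TCP position; "orientation": TCP orientation; "contact_force": force on the tool from outside, world axes, zero at the start; "moment": the same for the moment, N m; "grip_width": finger opening in m.
Only numpy, scipy, OpenCV 4.12 (cv2) and the standard library are available. Lean on these libraries where they do the work, as an engineer would, in place of code of your own. Each camera call takes 0.05 s, during which the arm holds its last target.

## Working session

There is one attempt and no reset: what is moved stays moved. The work goes in short steps, Python scripts to look and compute and a tool call to move; the robot and the scene stay as the last step left them, time stands still between calls to the robot, and variables do not carry over. Pictures are saved under pics/ and viewed, and the job is handed in when it is done.

Besides the shell and the picture viewer there is one more tool, called after "Emit:" by a JSON object that holds its "name" and its "arguments". drive_tool: Moves the arm, as the interface text tells. Its arguments: {"type":"object","properties":{"commands":{"type":"array"},"force":{"type":"number"}},"required":["commands"]}

```bash
mkdir -p pics
python3 - <<'E'
from bench import monitor, viewer, job
import cv2
for n in("side","top"):
    f=viewer.grab_frame(n); cv2.imwrite(f"pics/{n}0.png",f[:,:,::-1])
    c=viewer.calibration(n); print(n,c["K"].tolist(),c["R"].tolist(),c["t"].tolist())
print(monitor.get_obs())
E
```

```text
side [[389.07874094471026, 0.0, 274.50553483840855], [0.0, 389.07874094471026, 204.991423325747], [0.0, 0.0, 1.0]] [[-0.5058452010334302, 0.862500769811073, 0.01459639225133942], [0.4976164144080062, 0.30558352205170153, -0.8117860648977643], [-0.7046265228496359, -0.4033746808189424, -0.5837724986422778]] [0.2828454714425276, -0.19892220941995598, 1.2461098939913204]
top [[544.7279531956218, 0.0, 265.82586497300525], [0.0, 544.7279531956218, 215.3634112873012], [0.0, 0.0, 1.0]] [[-0.009877688941314182, -0.9998157112389185, 0.016461312857563023], [-0.9891631503509971, 0.007358180719439413, -0.14663600909800595], [0.14648786041467413, -0.01773134897056625, -0.9890535405198321]] [-0.03159900546115564, 0.5234616639632768, 1.0572399043747729]
{'clock': 0.1, 'joints': array([ 1.16789082,  0.47771082,  0.02236689,  1.55630891, -0.01150488,
        1.10931313, -0.0830932 ]), 'qvel': array([-0.00036312, -0.00243978,  0.0004656 , -0.00265523, -0.00135293,
        0.00088639,  0.00051407]), 'tau': array([ 4.88167541e-03, -5.97755349e+01,  1.61351714e+00, -2.81954759e+01,
        1.27769104e-02,  5.07928751e-03,  3.22895801e-05]), 'tcp_pos': array([ 0.19595218, -0.64539334,  0.23044629]), 'orientation': array([-3.10596949e+00, -4.61179028e-01,  5.61835391e-04]), 'contact_force': array([-0.02973737, -0.29180483,  1.21096501]), 'moment': array([-0.01081231,  0.03633004,  0.00488476]), 'grip_width': 0.08567675857866211}
```

View pics/side0.png

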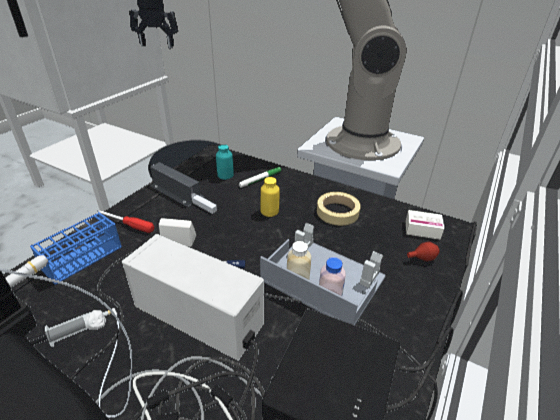

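View pics/top0.png

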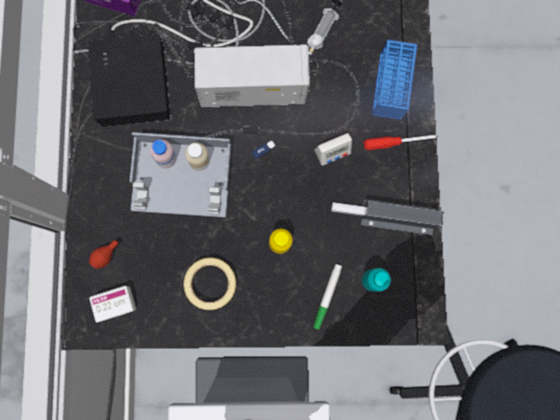

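The top view shows the sleeve at about (402,216), with the bar's light end sticking out at (348,209). The carrier is at (180,175) with keepers at (139,197) and (215,197). Caps: blue (159,146), white (196,150). I'll zoom in next.

```bash
cat > h.py <<'E'
import numpy as np, cv2
from bench import monitor, viewer, job
def ray(n,u,v,z):
    c=viewer.calibration(n);K,R,t=map(np.array,(c["K"],c["R"],c["t"]))
    o=-R.T@t; d=R.T@np.linalg.solve(K,[u,v,1.]); return o+d*(z-o[2])/d[2]
def proj(n,X):
    c=viewer.calibration(n);K,R,t=map(np.array,(c["K"],c["R"],c["t"]))
    p=K@(R@np.array(X)+t); return p[:2]/p[2]
def crop(src,x0,y0,x1,y1,s,out):
    f=cv2.imread(src)[y0:y1,x0:x1]; cv2.imwrite(out,cv2.resize(f,None,fx=s,fy=s,interpolation=cv2.INTER_CUBIC))
E
python3 - <<'E'
from h import *
crop("pics/top0.png",320,180,450,250,6,"pics/c1.png")
crop("pics/top0.png",120,125,240,225,6,"pics/c2.png")
crop("pics/side0.png",140,150,230,220,8,"pics/c3.png")
crop("pics/side0.png",255,215,390,315,5,"pics/c4.png")
E
```

```text
(no output)
```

View pics/c1.png

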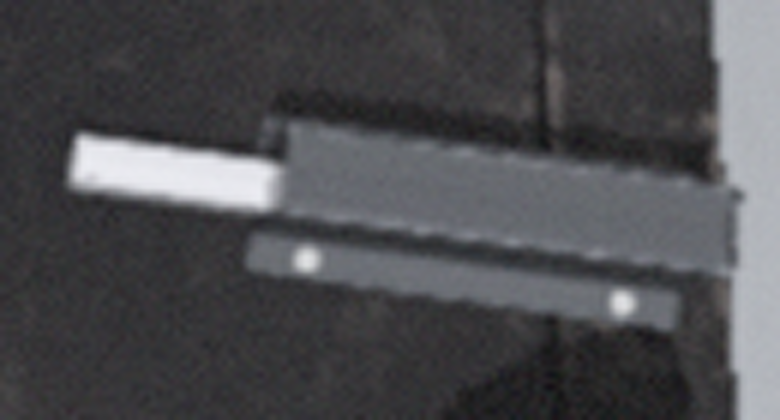

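View pics/c2.png

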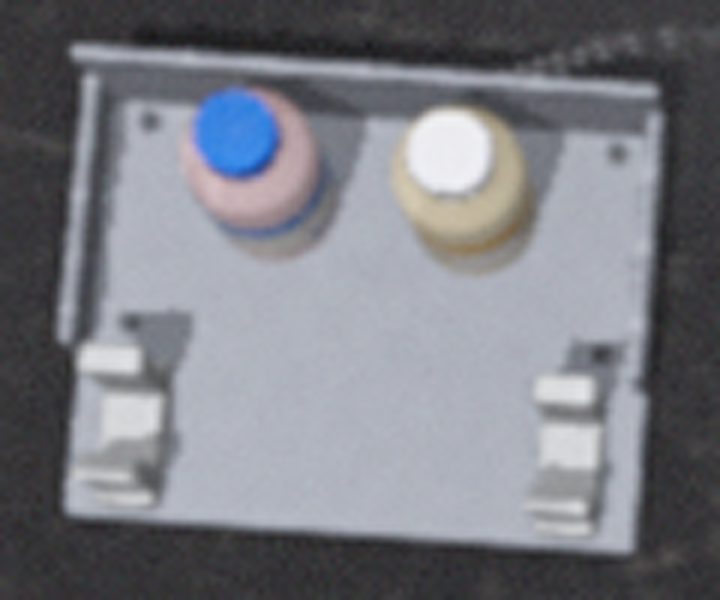

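View pics/c3.png

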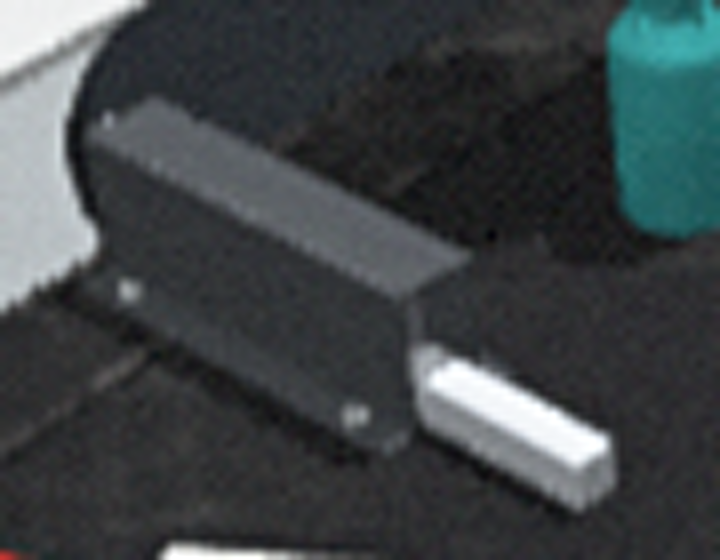

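View pics/c4.png

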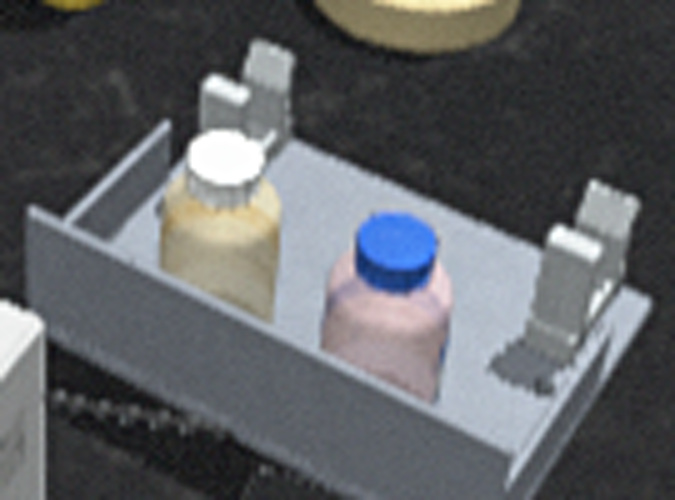

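Run:
```python
from h import *
f=cv2.imread("pics/top0.png"); g=cv2.cvtColor(f,cv2.COLOR_BGR2GRAY)
m=np.zeros_like(g); m[195:220,322:372]=(g[195:220,322:372]>160)*255
cs,_=cv2.findContours(m,cv2.RETR_EXTERNAL,cv2.CHAIN_APPROX_NONE); c=max(cs,key=cv2.contourArea)
r=cv2.minAreaRect(c); b=cv2.boxPoints(r); print(r,b)
for p in b: print("bar",ray("top",*p,.018).round(4))
P=lambda x,y,s,x0,y0:((x+.5)/s+x0-.5,(y+.5)/s+y0-.5)
for nm,p,z in [("cheekL",(109,361),.062),("cheekR",(567,391),.062),("flL",(133,415),.022),("flR",(570,445),.022)]:
    print(nm,ray("top",*P(*p,6,120,125),z).round(4))
# tray floor front edge corners, z~.008
for nm,p,z in [("FL",(67,516),.008),("FR",(634,552),.008),("BL",(73,47),.063),("BR",(658,90),.063)]:
    print(nm,ray("top",*P(*p,6,120,125),z).round(4))
for nm,p,z in [("roof ml",(287,122),.053),("roof fl",(280,212),.053),("roof mr",(735,190),.053),("roof fr",(728,270),.053)]:
    print(nm,ray("top",*P(*p,6,320,180),z).round(4))
for nm,p,z in [("side bar tip topL",(580,468),.018),("tip topR",(608,437),.018),("tip bot",(583,512),0.)]:
    print(nm,ray("side",*P(*p,8,140,150),z).round(4))
for nm,p,z in [("cheekR(low y)",(225,92),.062),("cheekL",(574,244),.062)]:
    print(nm,ray("side",*P(*p,5,255,215),z).round(4))
for nm,p,z in [("blue",(236,132),.096),("white",(449,150),.096)]:
    print(nm,ray("top",*P(*p,6,120,125),z).round(4))
from scipy.spatial.transform import Rotation as Ro
print(Ro.from_rotvec(monitor.get_obs()['orientation']).as_matrix().round(3))
```

```text
((348.80224609375, 208.4503173828125), (33.95845031738281, 7.9716796875), 7.765166759490967) [[331.4402  210.1055 ]
 [332.51727 202.20691]
 [366.1643  206.79514]
 [365.08722 214.69373]]
bar [ 0.5362 -0.1717  0.018 ]
bar [ 0.5527 -0.1743  0.018 ]
bar [ 0.5426 -0.2436  0.018 ]
bar [ 0.5261 -0.2408  0.018 ]
cheekL [0.5828 0.217  0.062 ]
cheekR [0.5718 0.0662 0.062 ]
flL [0.5723 0.2172 0.022 ]
flR [0.5609 0.0683 0.022 ]
FL [0.5398 0.242  0.008 ]
FR [0.5258 0.0472 0.008 ]
BL [0.6897 0.2314 0.063 ]
BR [0.6738 0.0362 0.063 ]
roof ml [ 0.5508 -0.2394  0.053 ]
roof fl [ 0.5205 -0.236   0.053 ]
roof mr [ 0.5268 -0.3883  0.053 ]
roof fr [ 0.4999 -0.3844  0.053 ]
side bar tip topL [ 0.5515 -0.1756  0.018 ]
tip topR [ 0.5347 -0.1782  0.018 ]
tip bot [ 0.5499 -0.1775  0.    ]
cheekR(low y) [0.5734 0.0656 0.062 ]
cheekL [0.5838 0.2147 0.062 ]
blue [0.6509 0.1706 0.096 ]
white [0.6445 0.1019 0.096 ]
[[ 0.957  0.291 -0.001]
 [ 0.291 -0.957  0.002]
 [-0.    -0.002 -1.   ]]
```

Run:
```python
from h import *
print("yellow cap",ray("top",281,239,.09),"teal",ray("top",377,279,.09),"timer",ray("top",333,149,.05))
for p in [(.544,-.175,.018),(.5357,-.2377,.053),(.561,.142,.022)]: print(proj("top",p),proj("side",p))
f=cv2.imread("pics/top0.png")
```

```text
yellow cap [ 0.46983911 -0.06369006  0.09      ] teal [ 0.39238776 -0.24425962  0.09      ] timer [ 0.65684402 -0.17381879  0.05      ]
[332.95233408 206.34946243] [214.21372682 206.54788651]
[366.82549596 207.37223411] [194.33014706 184.98245734]
[178.50855426 198.93085314] [335.23897642 257.70679367]
```

Emit:
{"name": "drive_tool", "arguments": {"commands": [{"linear":[0.055,-0.006,0],"dr":[0,0,-6.5],"jaw":0.4},{"linear":[0.055,-0.006,0],"dr":[0,0,-6.5],"jaw":0.4},{"linear":[0.055,-0.006,0],"dr":[0,0,-6.5],"jaw":0.4},{"linear":[0.055,-0.006,0],"dr":[0,0,-6.5],"jaw":0.4},{"linear":[0.055,-0.006,0],"dr":[0,0,-6.5],"jaw":0.4},{"linear":[0.055,-0.006,0],"dr":[0,0,-6.5],"jaw":0.4}]}}

```text
clock: 0.85
tcp_pos: [0.4476, -0.4356, 0.2264]
orientation: [-2.763, -1.483, 0.006]
contact_force: [0.7, 0.0, 0.4]
grip_width: 0.0511
```

Things that could be taken for the bar's free end: the white and silver bar end in the sleeve mouth at (348,208), the white/green pen at (328,295), and the red screwdriver's shaft at (418,138). I choose (348,208). Crop c1 confirms it: a 16 mm wide, flat-topped end leaving the mouth. For the bottles, yellow (281,240) and turquoise (377,280) are the look-alikes, and neither is touched.

```bash
cat >> h.py <<'E'
from scipy.spatial.transform import Rotation as Ro
def goto(x,y,z,yaw):
    "yaw: world angle (deg) of tool y"
    o=monitor.get_obs(); R=Ro.from_rotvec(o['orientation'])
    a=np.deg2rad(yaw); ty=np.array([np.cos(a),np.sin(a),0]); tz=np.array([0,0,-1.]); tx=np.cross(ty,tz)
    T=Ro.from_matrix(np.c_[tx,ty,tz])
    d=np.array([x,y,z])-o['tcp_pos']
    print("pos",o['tcp_pos'].round(4),"t",o['clock'],"w",round(o['grip_width'],4),"F",o['contact_force'].round(1))
    print("lin now-frame mm",(R.inv().apply(d)*1000).round(1),"lin target-frame mm",(T.inv().apply(d)*1000).round(1),"dr",(R.inv()*T).as_rotvec(degrees=True).round(2))
E
python3 -c "
from h import *
goto(.5408,-.1968,.13,-8.4)"
```

```text
pos [ 0.4476 -0.4356  0.2264] t 0.85 w 0.0511 F [0.7 0.  0.4]
lin now-frame mm [250.7 -53.6  96.5] lin target-frame mm [249.9  57.3  96.4] dr [ -0.4   -0.03 -25.14]
```

Emit:
{"name": "drive_tool", "arguments": {"commands": [{"linear":[0.05,-0.004,0.01],"dr":[0,0,-6.5],"jaw":0.45},{"linear":[0.05,0,0.02],"dr":[0,0,-6.5],"jaw":0.45},{"linear":[0.05,0.002,0.02],"dr":[0,0,-6.5],"jaw":0.45},{"linear":[0.05,0.004,0.02],"dr":[0,0,-5.5],"jaw":0.45},{"linear":[0.04,0.004,0.02],"dr":[0,0,0],"jaw":0.45},{"linear":[0,0,0],"dr":[0,0,0],"jaw":0.45}]}}

```text
clock: 1.6
tcp_pos: [0.5418, -0.2, 0.1328]
orientation: [-2.348, -2.074, 0.001]
contact_force: [-0.5, -1.7, -0.7]
grip_width: 0.047
```

```bash
python3 -c "
from h import *
goto(.5408,-.1968,.13,-8.4)
cv2.imwrite('pics/t1.png',viewer.grab_frame('top')[:,:,::-1])
crop('pics/t1.png',280,140,450,260,4,'pics/t1c.png')"
```

```text
pos [ 0.5418 -0.2     0.1328] t 1.6 w 0.047 F [-0.5 -1.7 -0.7]
lin now-frame mm [ 3.1 -1.4  2.8] lin target-frame mm [ 3.1 -1.5  2.8] dr [-0.4  -0.28  1.32]
```

View pics/t1c.png

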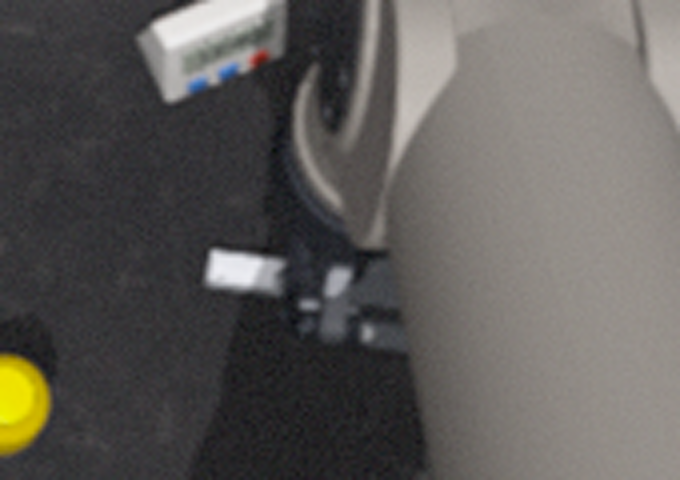

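The gripper is above the bar end. The tip is still visible at (333,207) and nothing has moved, so I'll descend.

Emit:
{"name": "drive_tool", "arguments": {"commands": [{"linear":[0.005,-0.0015,0.04],"dr":[-0.4,-0.3,1.3],"jaw":0.45},{"linear":[0,0,0.04],"dr":[0,0,0],"jaw":0.45},{"linear":[0,0,0.03],"dr":[0,0,0],"jaw":0.45},{"linear":[0,0,0.0],"dr":[0,0,0],"jaw":0.45}]}}

```text
clock: 2.15
tcp_pos: [0.5416, -0.206, 0.0232]
orientation: [2.384, 2.032, -0.003]
contact_force: [-0.4, -0.0, 1.0]
grip_width: 0.0469
```

```bash
python3 -c "
from h import *
goto(.5408,-.1968,.004,-8.4)
cv2.imwrite('pics/s1.png',viewer.grab_frame('side')[:,:,::-1])
crop('pics/s1.png',140,130,250,230,6,'pics/s1c.png')"
```

```text
pos [ 0.5416 -0.206   0.0232] t 2.15 w 0.0469 F [-0.4 -0.   1. ]
lin now-frame mm [ 9.1 -2.4 19.1] lin target-frame mm [ 9.  -2.2 19.2] dr [ 0.35  0.42 -0.72]
```

View pics/s1c.png

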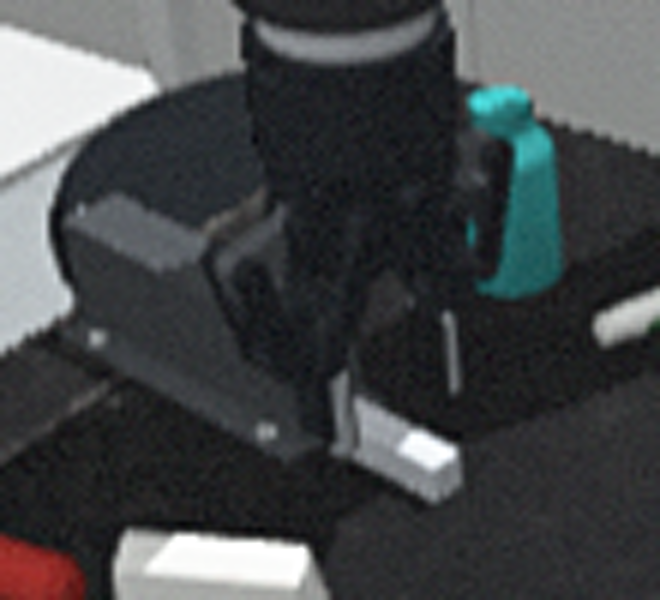

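The fingers straddle the bar about 10 mm too close to the mouth. I'll correct that, go down and close.

Emit:
{"name": "drive_tool", "arguments": {"commands": [{"linear":[0.012,-0.0025,0.006],"dr":[0.3,0.4,-0.7],"jaw":0.45},{"linear":[0.002,0,0.011],"dr":[0,0,0],"jaw":0.45},{"linear":[0,0,0.002],"dr":[0,0,0],"jaw":0.45}]}}

```text
clock: 2.58
tcp_pos: [0.545, -0.193, 0.008]
orientation: [2.374, 2.046, 0.007]
contact_force: [-0.0, 0.4, 0.8]
grip_width: 0.0469
```

```bash
python3 -c "
from h import *
goto(.5408,-.1968,.004,-8.4)"
```

```text
pos [ 0.545 -0.193  0.008] t 2.575 w 0.0469 F [-0.   0.4  0.8]
lin now-frame mm [-4.4 -3.6  3.9] lin target-frame mm [-4.4 -3.6  4. ] dr [ 0.51  0.09 -0.07]
```

Emit:
{"name": "drive_tool", "arguments": {"commands": [{"linear":[-0.001,-0.0036,0.003],"dr":[0.5,0,0],"jaw":0.45},{"linear":[0,0,0.001],"dr":[0,0,0],"jaw":0.9},{"linear":[0,0,0],"dr":[0,0,0],"jaw":0.9},{"linear":[0,0,0],"dr":[0,0,0],"jaw":0.9},{"linear":[0,0,0],"dr":[0,0,0],"jaw":0.9}], "force": 40}}

```text
clock: 3.2
tcp_pos: [0.5414, -0.1937, 0.0042]
orientation: [2.379, 2.05, -0.002]
contact_force: [0.5, -0.3, -1.3]
grip_width: 0.0153
```

```bash
python3 -c "
from h import *
goto(.5408,-.1968,.004,-8.4)
cv2.imwrite('pics/s2.png',viewer.grab_frame('side')[:,:,::-1])
crop('pics/s2.png',140,130,250,230,6,'pics/s2c.png')"
```

```text
pos [ 0.5414 -0.1937  0.0042] t 3.2 w 0.0153 F [ 0.5 -0.3 -1.3]
lin now-frame mm [-3.2 -0.1  0.2] lin target-frame mm [-3.2 -0.1  0.2] dr [ 0.02  0.11 -0.08]
```

View pics/s2c.png

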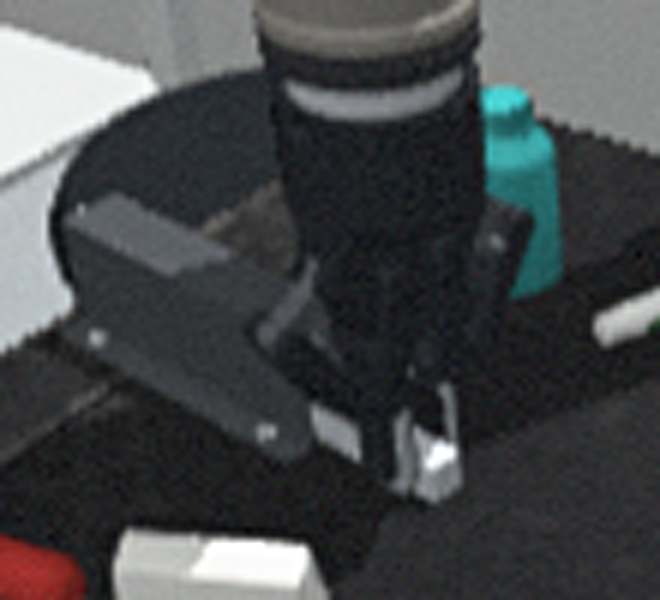

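The bar is held: opening 15.3 mm against the 16 mm bar, with the pads on the bar end at crop (425,460). Now I'll draw it out.

Emit:
{"name": "drive_tool", "arguments": {"commands": [{"linear":[0.012,0,0],"dr":[0,0,0],"jaw":0.9},{"linear":[0.02,0,0],"dr":[0,0,0],"jaw":0.9},{"linear":[0.02,0,0],"dr":[0,0,0],"jaw":0.9},{"linear":[0.02,0,0],"dr":[0,0,0],"jaw":0.9}]}}

```text
clock: 3.75
tcp_pos: [0.5525, -0.1191, 0.0042]
orientation: [2.38, 2.047, -0.002]
contact_force: [-0.9, -0.9, -0.0]
grip_width: 0.0152
```

```bash
python3 -c "
from h import *
goto(.5655,-.0305,.004,-8.4)"
```

```text
pos [ 0.5525 -0.1191  0.0042] t 3.75 w 0.0152 F [-0.9 -0.9 -0. ]
lin now-frame mm [89.5 -0.4  0. ] lin target-frame mm [89.5 -0.1  0.2] dr [ 0.05  0.14 -0.2 ]
```

Emit:
{"name": "drive_tool", "arguments": {"commands": [{"linear":[0.02,0,0],"dr":[0,0,-0.2],"jaw":0.9},{"linear":[0.02,0,0],"dr":[0,0,0],"jaw":0.9},{"linear":[0.02,0,0],"dr":[0,0,0],"jaw":0.9},{"linear":[0.02,0,0],"dr":[0,0,0],"jaw":0.9},{"linear":[0.012,0,0],"dr":[0,0,0],"jaw":0.9},{"linear":[0,0,0],"dr":[0,0,0],"jaw":0.9}]}}

```text
clock: 4.5
tcp_pos: [0.5655, -0.0123, 0.0043]
orientation: [-2.365, -2.067, -0.002]
contact_force: [0.5, -0.5, -0.7]
grip_width: 0.0147
```

```bash
python3 -c "
from h import *
goto(.5655,-.0305,.004,-8.4)
cv2.imwrite('pics/s3.png',viewer.grab_frame('side')[:,:,::-1])
cv2.imwrite('pics/t3.png',viewer.grab_frame('top')[:,:,::-1])
crop('pics/s3.png',140,130,300,250,4,'pics/s3c.png')
crop('pics/t3.png',200,140,450,260,3,'pics/t3c.png')"
```

```text
pos [ 0.5655 -0.0123  0.0043] t 4.5 w 0.0147 F [ 0.5 -0.5 -0.7]
lin now-frame mm [-18.1   2.5   0.3] lin target-frame mm [-18.    2.7   0.3] dr [-0.01 -0.08  0.71]
```

View pics/s3c.png

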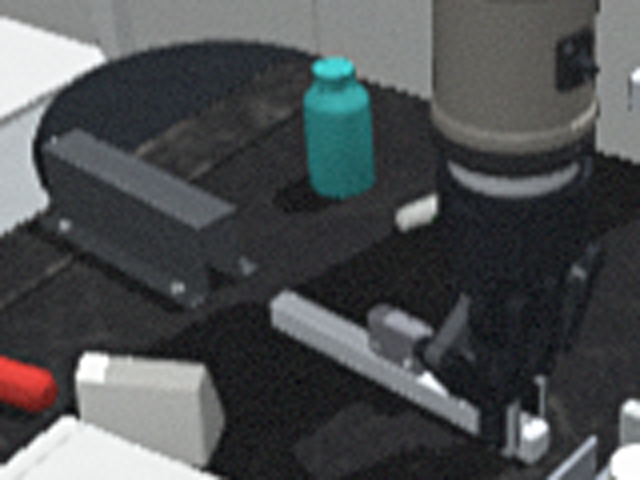

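View pics/t3c.png

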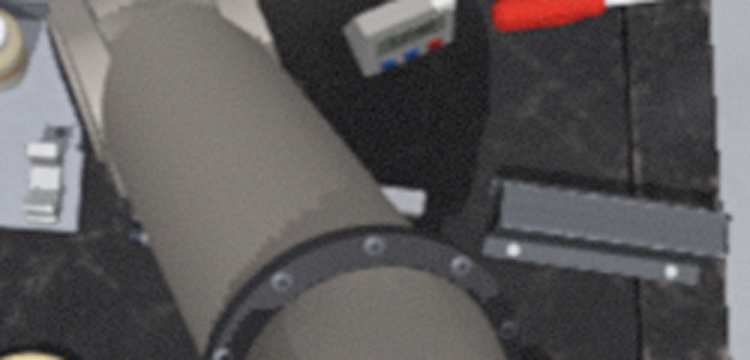

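The bar is fully out, with its grip in view and about 25 mm of gap between its rear end at side crop (275,300) and the sleeve mouth. Next I'll release it and rise.

Emit:
{"name": "drive_tool", "arguments": {"commands": [{"linear":[0,0,0],"dr":[0,0,0],"jaw":0.55},{"linear":[0,0,0],"dr":[0,0,0],"jaw":0.45},{"linear":[0,0,0],"dr":[0,0,0],"jaw":0.45},{"linear":[0,0,-0.03],"dr":[0,0,0],"jaw":0.45},{"linear":[0,0,-0.05],"dr":[0,0,0],"jaw":0.45},{"linear":[0,0,-0.06],"dr":[0,0,0],"jaw":0.45},{"linear":[0.06,0,-0.06],"dr":[0,0,0],"jaw":0.45},{"linear":[0.06,0,0],"dr":[0,0,0],"jaw":0.45}]}}

```text
clock: 5.6
tcp_pos: [0.581, 0.0802, 0.1934]
orientation: [2.385, 2.043, -0.005]
contact_force: [1.4, 0.3, 0.4]
grip_width: 0.0469
```

```bash
python3 -c "
from h import *
goto(.5655,-.0305,.004,-8.4)
cv2.imwrite('pics/s4.png',viewer.grab_frame('side')[:,:,::-1])
cv2.imwrite('pics/t4.png',viewer.grab_frame('top')[:,:,::-1])
crop('pics/s4.png',190,150,320,250,5,'pics/s4c.png')
crop('pics/t4.png',200,140,400,260,4,'pics/t4c.png')"
```

```text
pos [0.581  0.0802 0.1934] t 5.6 w 0.0469 F [1.4 0.3 0.4]
lin now-frame mm [-111.2    1.9  189.8] lin target-frame mm [-111.8    0.8  189.4] dr [-0.08  0.18 -0.45]
```

View pics/s4c.png

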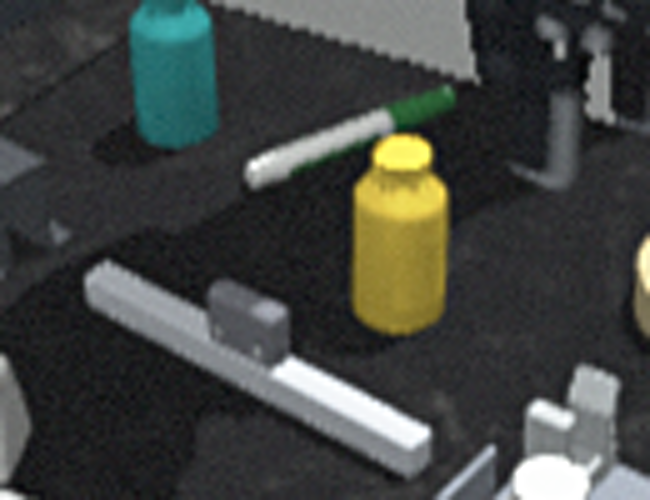

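View pics/t4c.png

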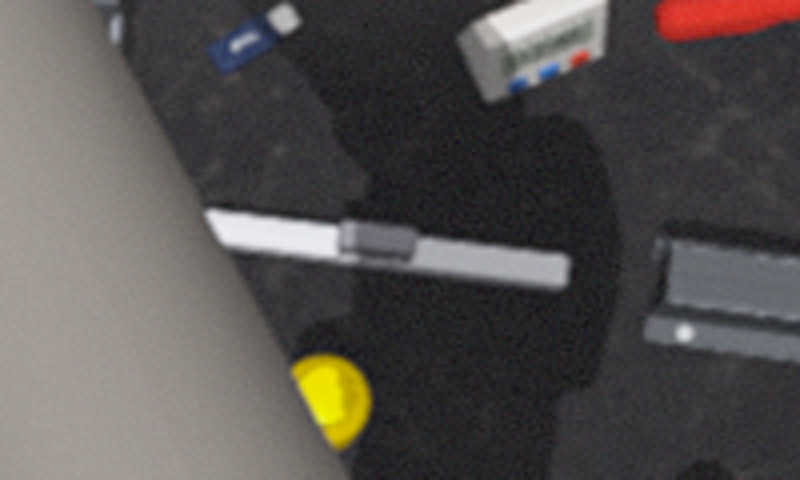

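Run:
```python
from h import *
P=lambda x,y,s,x0,y0:((x+.5)/s+x0-.5,(y+.5)/s+y0-.5)
for nm,p,z in [("rear hi",(570,256),.018),("rear lo",(568,286),.018),("bar hi near occl",(205,210),.018),("hi mid",(418,239),.018),("grip L hi",(345,218),.046),("grip R hi",(417,228),.046),("grip R lo",(413,258),.046),("grip L lo",(357,253),.046)]:
    print(nm,ray("top",*P(*p,4,200,140),z).round(4))
for nm,p,z in [("tipR",(430,433),.018),("tipL",(407,453),.018),("rearR",(107,259),.018),("rearL",(87,279),.018),("grip tl rear",(210,290),.046),("grip rearR",(232,280),.046),("grip frontR",(288,305),.046),("front L",(265,322),.046)]:
    print(nm,ray("side",*P(*p,5,190,150),z).round(4))
goto(.5563,-.0943,.13,-7.5)
```

```text
rear hi [ 0.5496 -0.1941  0.018 ]
rear lo [ 0.5339 -0.1926  0.018 ]
bar hi near occl [ 0.5749 -0.0061  0.018 ]
hi mid [ 0.559  -0.1158  0.018 ]
grip L hi [ 0.565  -0.0768  0.046 ]
grip R hi [ 0.5596 -0.1129  0.046 ]
grip R lo [ 0.5444 -0.1106  0.046 ]
grip L lo [ 0.5471 -0.0825  0.046 ]
tipR [0.5618 0.004  0.018 ]
tipL [0.5782 0.0022 0.018 ]
rearR [ 0.5312 -0.1946  0.018 ]
rearL [ 0.5492 -0.1924  0.018 ]
grip tl rear [ 0.5565 -0.1139  0.046 ]
grip rearR [ 0.5451 -0.11    0.046 ]
grip frontR [ 0.5477 -0.0779  0.046 ]
front L [ 0.5634 -0.0795  0.046 ]
pos [0.5788 0.089  0.1909] t 5.7 w 0.0469 F [-0.4  1.3 -0.4]
lin now-frame mm [-184.7    3.8   60.7] lin target-frame mm [-184.6    1.6   60.9] dr [-0.35 -0.07 -0.56]
```

Run:
```python
from h import *
crop("pics/t4.png",270,180,350,220,10,"pics/t4d.png")
crop("pics/s4.png",200,195,290,250,8,"pics/s4d.png")
```

```text
(no output)
```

View pics/t4d.png

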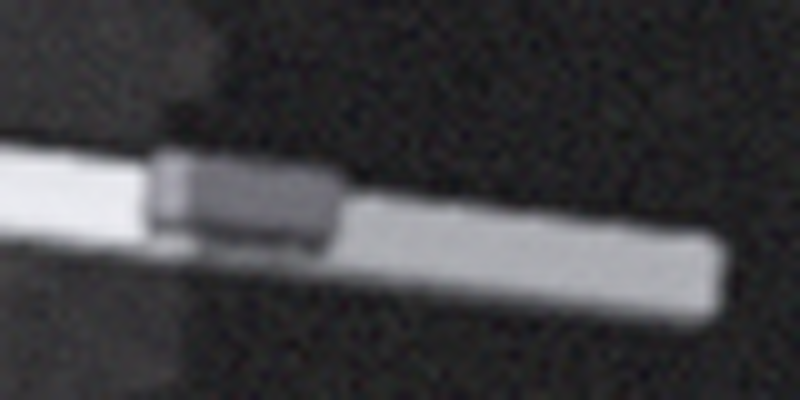

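View pics/s4d.png

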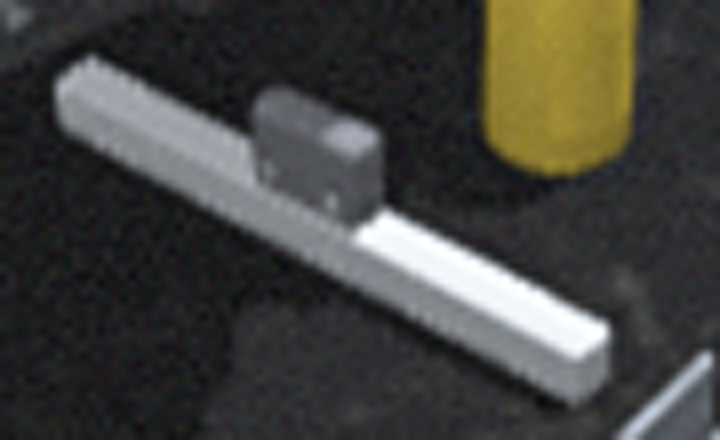

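The bar lies flat and clear. Its ends measure (0.541,-0.194) and (0.570,0.003), so its length is 199 mm (200 expected). Its middle and grip are at (0.555,-0.095), yaw 8.3°. I'll now move over the grip.

Emit:
{"name": "drive_tool", "arguments": {"commands": [{"linear":[-0.05,0.001,0.01],"dr":[-0.3,0,-0.5],"jaw":0.45},{"linear":[-0.05,0.001,0.02],"dr":[0,0,0],"jaw":0.45},{"linear":[-0.05,0,0.02],"dr":[0,0,0],"jaw":0.45},{"linear":[-0.035,0,0.01],"dr":[0,0,0],"jaw":0.45},{"linear":[0,0,0],"dr":[0,0,0],"jaw":0.45},{"linear":[0,0,0],"dr":[0,0,0],"jaw":0.45}]}}

```text
clock: 6.45
tcp_pos: [0.5551, -0.0981, 0.1281]
orientation: [-2.356, -2.074, -0.002]
contact_force: [-0.9, 0.7, 0.4]
grip_width: 0.0473
```

```bash
python3 -c "
from h import *
goto(.555,-.0952,.07,-8.3)"
```

```text
pos [ 0.5551 -0.0981  0.1281] t 6.45 w 0.0473 F [-0.9  0.7  0.4]
lin now-frame mm [ 2.7 -0.4 58.1] lin target-frame mm [ 2.9 -0.5 58.1] dr [-0.06 -0.16  1.02]
```

Emit:
{"name": "drive_tool", "arguments": {"commands": [{"linear":[0.0015,-0.0005,0.03],"dr":[0,0,1.0],"jaw":0.45},{"linear":[0.001,0,0.025],"dr":[0,0,0],"jaw":0.45},{"linear":[0,0,0],"dr":[0,0,0],"jaw":0.45},{"linear":[0,0,0],"dr":[0,0,0],"jaw":0.45}]}}

```text
clock: 6.95
tcp_pos: [0.5578, -0.0902, 0.0747]
orientation: [-2.369, -2.062, -0.01]
contact_force: [0.5, -0.5, 0.2]
grip_width: 0.0473
```

```bash
python3 -c "
from h import *
goto(.555,-.0952,.021,-8.3)
cv2.imwrite('pics/s5.png',viewer.grab_frame('side')[:,:,::-1])
crop('pics/s5.png',190,150,320,250,5,'pics/s5c.png')"
```

```text
pos [ 0.5578 -0.0902  0.0747] t 6.95 w 0.0473 F [ 0.5 -0.5  0.2]
lin now-frame mm [-5.6 -2.3 53.7] lin target-frame mm [-5.4 -2.  53.7] dr [ 0.22 -0.3   0.38]
```

View pics/s5c.png

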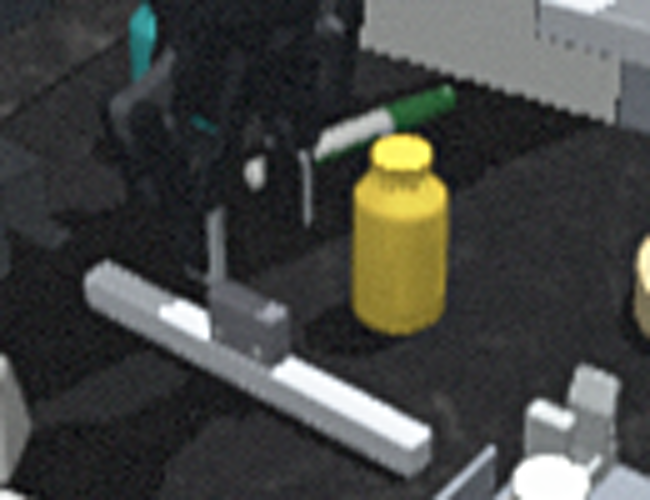

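Emit:
{"name": "drive_tool", "arguments": {"commands": [{"linear":[-0.004,-0.002,0.02],"dr":[0.2,-0.3,0.4],"jaw":0.45},{"linear":[-0.001,0,0.02],"dr":[0,0,0],"jaw":0.45},{"linear":[0,0,0.01],"dr":[0,0,0],"jaw":0.45},{"linear":[0,0,0],"dr":[0,0,0],"jaw":0.45}]}}

```text
clock: 7.5
tcp_pos: [0.5559, -0.0955, 0.0233]
orientation: [2.376, 2.051, 0.002]
contact_force: [-0.0, -0.1, 0.1]
grip_width: 0.0469
```

```bash
python3 -c "
from h import *
goto(.555,-.0952,.0215,-8.3)"
```

```text
pos [ 0.5559 -0.0955  0.0233] t 7.5 w 0.0469 F [-0.  -0.1  0.1]
lin now-frame mm [ 0.2 -0.9  1.8] lin target-frame mm [ 0.2 -0.9  1.8] dr [ 0.16  0.05 -0.08]
```

Emit:
{"name": "drive_tool", "arguments": {"commands": [{"linear":[0,-0.001,0.0015],"dr":[0.1,0,0],"jaw":0.45},{"linear":[0,0,0],"dr":[0,0,0],"jaw":0.9},{"linear":[0,0,0],"dr":[0,0,0],"jaw":0.9},{"linear":[0,0,0],"dr":[0,0,0],"jaw":0.9},{"linear":[0,0,0],"dr":[0,0,0],"jaw":0.9}], "force": 60}}

```text
clock: 8.12
tcp_pos: [0.5555, -0.0955, 0.0229]
orientation: [2.376, 2.051, 0.002]
contact_force: [-0.5, -0.8, -1.4]
grip_width: 0.0131
```

```bash
python3 -c "
from h import *
goto(.555,-.0952,.0215,-8.3)
cv2.imwrite('pics/s6.png',viewer.grab_frame('side')[:,:,::-1])
crop('pics/s6.png',190,150,320,250,5,'pics/s6c.png')"
```

```text
pos [ 0.5555 -0.0955  0.0229] t 8.125 w 0.0131 F [-0.5 -0.8 -1.4]
lin now-frame mm [ 0.2 -0.5  1.4] lin target-frame mm [ 0.2 -0.5  1.4] dr [ 0.15  0.05 -0.1 ]
```

View pics/s6c.png

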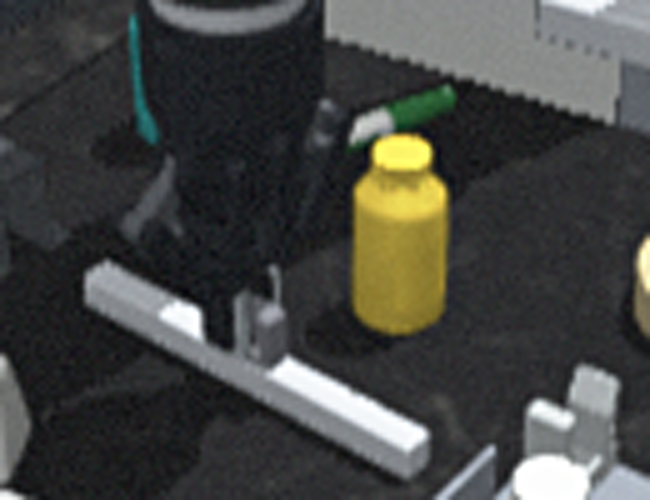

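The grip tab is held (opening 13.1 mm against the 14 mm tab) and the pads sit on the tab. Now I'll lift.

Emit:
{"name": "drive_tool", "arguments": {"commands": [{"linear":[0,0,-0.02],"dr":[0,0,0],"jaw":0.9},{"linear":[0,0,-0.035],"dr":[0,0,0],"jaw":0.9},{"linear":[0,0,-0.035],"dr":[0,0,0],"jaw":0.9},{"linear":[0,0,-0.025],"dr":[0,0,0],"jaw":0.9},{"linear":[0,0,0],"dr":[0,0,0],"jaw":0.9}]}}

```text
clock: 8.8
tcp_pos: [0.554, -0.0952, 0.1399]
orientation: [2.378, 2.053, -0.002]
contact_force: [-0.5, -0.2, -1.8]
grip_width: 0.013
```

```bash
python3 -c "
from h import *
goto(.561,.142,.13,-4.3)"
```

```text
pos [ 0.554  -0.0952  0.1399] t 8.8 w 0.013 F [-0.5 -0.2 -1.8]
lin now-frame mm [235.7 -27.7   9.7] lin target-frame mm [237.1 -10.8   9.9] dr [-0.02  0.06 -4.08]
```

Emit:
{"name": "drive_tool", "arguments": {"commands": [{"linear":[0.03,-0.003,0],"dr":[0,0,-1],"jaw":0.9},{"linear":[0.04,-0.003,0],"dr":[0,0,-1],"jaw":0.9},{"linear":[0.04,-0.002,0],"dr":[0,0,-1],"jaw":0.9},{"linear":[0.04,-0.002,0],"dr":[0,0,-1],"jaw":0.9},{"linear":[0.04,-0.002,0],"dr":[0,0,0],"jaw":0.9},{"linear":[0.03,-0.002,0],"dr":[0,0,0],"jaw":0.9},{"linear":[0.01,0,0],"dr":[0,0,0],"jaw":0.9},{"linear":[0,0,0],"dr":[0,0,0],"jaw":0.9}]}}

```text
clock: 9.8
tcp_pos: [0.5583, 0.1379, 0.1274]
orientation: [-2.301, -2.128, 0.023]
contact_force: [-0.2, 0.4, -1.4]
grip_width: 0.0128
```

```bash
python3 -c "
from h import *
goto(.561,.142,.10,-4.3)
cv2.imwrite('pics/s7.png',viewer.grab_frame('side')[:,:,::-1])
cv2.imwrite('pics/t7.png',viewer.grab_frame('top')[:,:,::-1])
crop('pics/s7.png',250,190,400,310,5,'pics/s7c.png')
crop('pics/t7.png',100,120,260,240,5,'pics/t7c.png')"
```

```text
pos [0.5583 0.1379 0.1274] t 9.8 w 0.0128 F [-0.2  0.4 -1.4]
lin now-frame mm [ 4.5  2.8 27.3] lin target-frame mm [ 4.3  2.4 27.4] dr [-0.87  0.32 -0.15]
```

View pics/s7c.png

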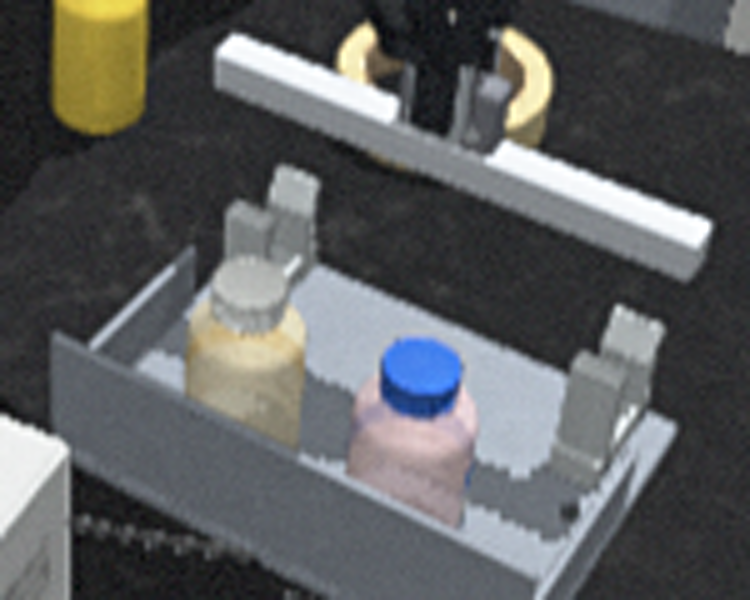

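View pics/t7c.png

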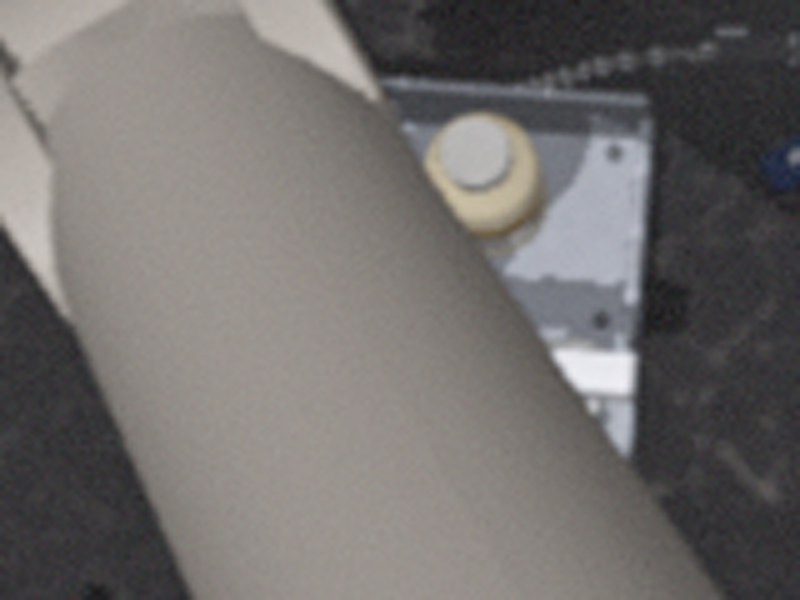

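Run:
```python
from h import *
P=lambda x,y,s,x0,y0:((x+.5)/s+x0-.5,(y+.5)/s+y0-.5)
q=lambda n,p,z,a:ray(n,*P(*p,*a),z).round(4)
z=.1225; A=(5,250,190)
r=[q("side",p,z,A) for p in [(236,34),(215,53),(712,226),(688,250)]]
print(r); lo=(r[0]+r[1])/2; hi=(r[2]+r[3])/2
print(lo,hi,(lo+hi)/2,hi-lo,np.rad2deg(np.arctan2(*(hi-lo)[:2])),np.linalg.norm(hi-lo))
for p in [(560,348),(635,350),(633,395)]: print(q("top",p,z,(5,100,120)))
# keepers in side, tops: cheek z .062 centre & nose z .058
for nm,p,zz in [("cheek lo",(249,211),.062),("cheek hi",(597,359),.062),("nose lo far edge?",(298,174),.058),("nose hi",(642,317),.058)]:
    print(nm,q("side",p,zz,A))
```

```text
[array([0.5411, 0.039 , 0.1225]), array([0.5572, 0.0381, 0.1225]), array([0.5591, 0.2376, 0.1225]), array([0.5762, 0.2343, 0.1225])]
[0.54915 0.03855 0.1225 ] [0.56765 0.23595 0.1225 ] [0.5584  0.13725 0.1225 ] [0.0185 0.1974 0.    ] 5.354026766581486 0.1982649994325776
[0.5609 0.0661 0.1225]
[0.56   0.0382 0.1225]
[0.5429 0.0389 0.1225]
cheek lo [0.5702 0.0635 0.062 ]
cheek hi [0.5792 0.2123 0.062 ]
nose lo far edge? [0.5338 0.0678 0.058 ]
nose hi [0.5439 0.2185 0.058 ]
```

Emit:
{"name": "drive_tool", "arguments": {"commands": [{"linear":[0.004,0.002,0.01],"dr":[-0.8,0.3,-0.8],"jaw":0.9},{"linear":[0,0,0.015],"dr":[0,0,0],"jaw":0.9},{"linear":[0,0,0.003],"dr":[0,0,0],"jaw":0.9},{"linear":[0,0,0],"dr":[0,0,0],"jaw":0.9}]}}

```text
clock: 10.4
tcp_pos: [0.5608, 0.1362, 0.0967]
orientation: [2.297, 2.142, -0.004]
contact_force: [0.6, 0.2, -1.5]
grip_width: 0.0128
```

```bash
python3 -c "
from h import *
goto(.560,.142,.09,-3.8)
cv2.imwrite('pics/s8.png',viewer.grab_frame('side')[:,:,::-1])
crop('pics/s8.png',280,205,400,290,6,'pics/s8c.png')"
```

```text
pos [0.5608 0.1362 0.0967] t 10.4 w 0.0128 F [ 0.6  0.2 -1.5]
lin now-frame mm [ 5.7 -1.2  6.7] lin target-frame mm [ 5.7 -1.2  6.7] dr [-0.06  0.15 -0.22]
```

View pics/s8c.png

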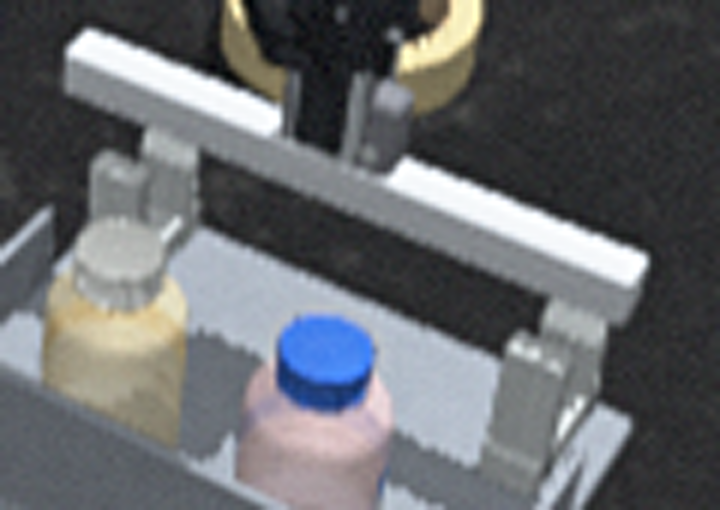

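Emit:
{"name": "drive_tool", "arguments": {"commands": [{"linear":[0.006,-0.0005,0.004],"dr":[0,0.1,-0.2],"jaw":0.9},{"linear":[0,0,0.002],"dr":[0,0,0],"jaw":0.9},{"linear":[0,0,0],"dr":[0,0,0],"jaw":0.9}]}}

```text
clock: 10.82
tcp_pos: [0.5612, 0.1431, 0.0911]
orientation: [2.293, 2.147, 0.0]
contact_force: [0.1, -0.6, -2.5]
grip_width: 0.0125
```

```bash
python3 -c "
from h import *
goto(.560,.142,.089,-3.8)
cv2.imwrite('pics/s9.png',viewer.grab_frame('side')[:,:,::-1])
cv2.imwrite('pics/t9.png',viewer.grab_frame('top')[:,:,::-1])
crop('pics/s9.png',285,215,335,255,12,'pics/s9a.png')
crop('pics/s9.png',350,240,400,290,12,'pics/s9b.png')
crop('pics/t9.png',190,170,250,215,12,'pics/t9a.png')
"
```

```text
pos [0.5612 0.1431 0.0911] t 10.825 w 0.0125 F [ 0.1 -0.6 -2.5]
lin now-frame mm [-1.2 -1.1  2.1] lin target-frame mm [-1.2 -1.1  2.1] dr [0.02 0.01 0.02]
```

View pics/s9a.png

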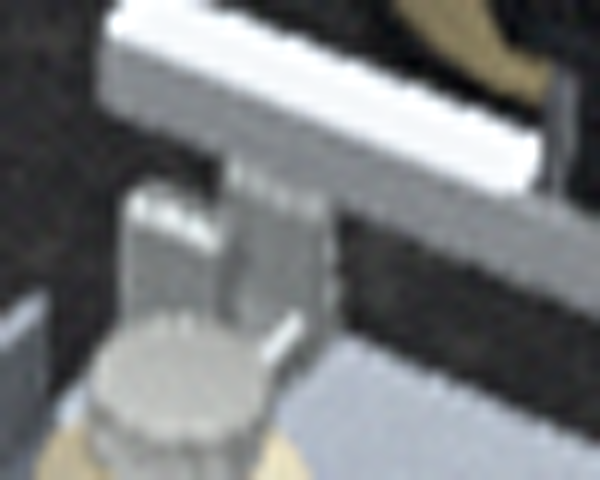

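View pics/s9b.png

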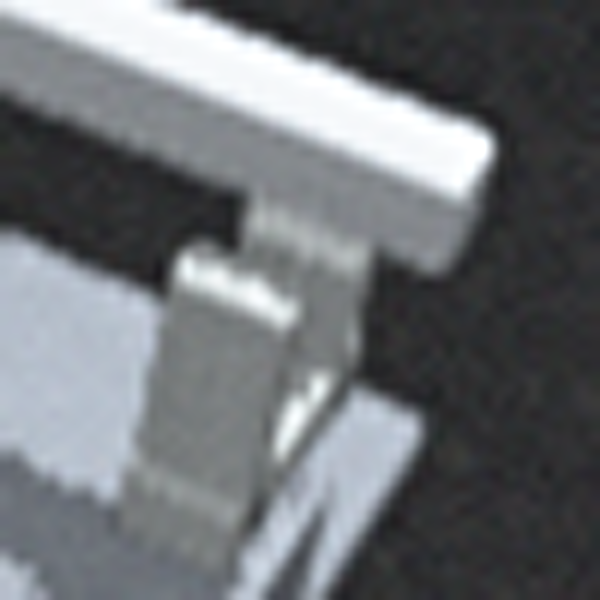

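View pics/t9a.png

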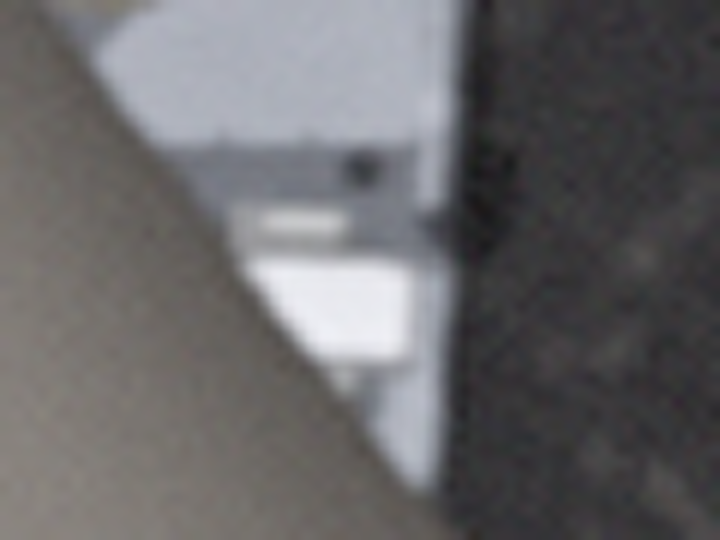

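Run:
```python
from h import *
P=lambda x,y,s,x0,y0:((x+.5)/s+x0-.5,(y+.5)/s+y0-.5)
q=lambda n,p,z,a:ray(n,*P(*p,*a),z).round(4)
zb=.0911-.0229+.018
A=(12,190,170)
print("top: bar back",q("top",(335,257),zb,A),"front",q("top",(335,361),zb,A),"end",q("top",(412,310),zb,A))
print("cheek back",q("top",(300,206),.062,A),"right",q("top",(352,222),.062,A))
A=(12,285,215)
print("lo side: bar top back-edge",q("side",(105,42),zb,A),"front corner",q("side",(125,0),zb,A))
print(" cheek back edge L",q("side",(124,197),.062,A),"R",q("side",(215,250),.062,A),"front edge L",q("side",(150,180),.062,A),"R",q("side",(228,222),.062,A))
A=(12,350,240)
print("hi side: bar back corner",q("side",(472,202),zb,A),"front corner",q("side",(497,140),zb,A))
print(" cheek back L",q("side",(172,270),.062,A),"R",q("side",(285,325),.062,A),"front L",q("side",(192,243),.062,A),"R",q("side",(302,298),.062,A))
```

```text
top: bar back [0.5646 0.0578 0.0862] front [0.5476 0.0578 0.0862] end [0.5558 0.0454 0.0862]
cheek back [0.5779 0.0653 0.062 ] right [0.5751 0.0568 0.062 ]
lo side: bar top back-edge [0.5649 0.0456 0.0862] front corner [0.5529 0.043  0.0862]
 cheek back edge L [0.5726 0.0545 0.062 ] R [0.577  0.0738 0.062 ] front edge L [0.5664 0.0561 0.062 ] R [0.5694 0.0724 0.062 ]
hi side: bar back corner [0.5746 0.2436 0.0862] front corner [0.5593 0.2428 0.0862]
 cheek back L [0.5857 0.2048 0.062 ] R [0.5881 0.2236 0.062 ] front L [0.5784 0.2054 0.062 ] R [0.5812 0.2239 0.062 ]
```

The bar is centred in x over both notches (mean gap about 4 mm), with a small yaw correction of +0.7° needed. I'll lower it and watch the force.

Emit:
{"name": "drive_tool", "arguments": {"commands": [{"linear":[-0.0015,0,0],"dr":[0,0,0.7],"jaw":0.9},{"linear":[0,0,0.006],"dr":[0,0,0],"jaw":0.9},{"linear":[0,0,0.006],"dr":[0,0,0],"jaw":0.9},{"linear":[0,0,0],"dr":[0,0,0],"jaw":0.9}]}}

```text
clock: 11.42
tcp_pos: [0.5612, 0.1412, 0.0785]
orientation: [2.308, 2.131, 0.0]
contact_force: [-0.9, 0.2, -1.2]
grip_width: 0.0126
```

```bash
python3 -c "
from h import *
goto(.561,.142,.0455,-4.4)
cv2.imwrite('pics/s10.png',viewer.grab_frame('side')[:,:,::-1])
crop('pics/s10.png',280,205,400,290,6,'pics/s10c.png')"
```

```text
pos [0.5612 0.1412 0.0785] t 11.425 w 0.0126 F [-0.9  0.2 -1.2]
lin now-frame mm [ 0.8 -0.3 33. ] lin target-frame mm [ 0.8 -0.3 33. ] dr [ 0.03  0.01 -0.16]
```

View pics/s10c.png

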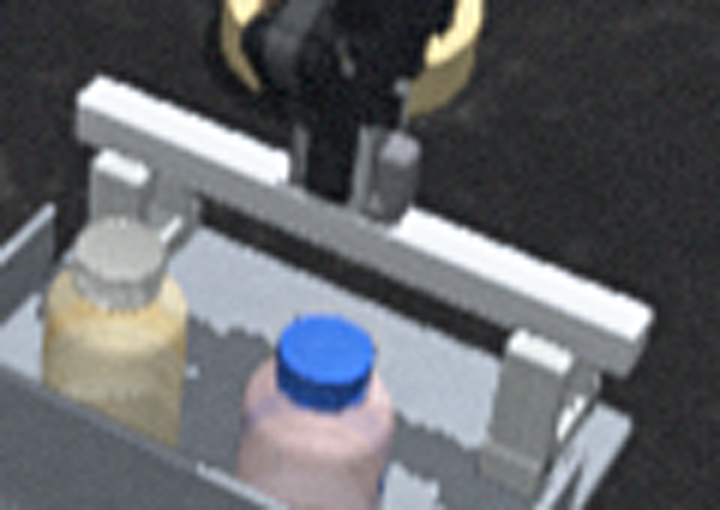

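The bar's underside is now below both cheek tops with no contact force. I'll continue down.

Emit:
{"name": "drive_tool", "arguments": {"commands": [{"linear":[0,0,0.006],"dr":[0,0,0],"jaw":0.9},{"linear":[0,0,0.006],"dr":[0,0,0],"jaw":0.9},{"linear":[0,0,0.006],"dr":[0,0,0],"jaw":0.9},{"linear":[0,0,0.006],"dr":[0,0,0],"jaw":0.9}]}}

```text
clock: 11.98
tcp_pos: [0.5617, 0.1415, 0.0535]
orientation: [2.307, 2.131, 0.002]
contact_force: [-0.1, -0.1, -1.7]
grip_width: 0.013
```

```bash
python3 -c "
from h import *
goto(.561,.142,.0455,-4.4)"
```

```text
pos [0.5617 0.1415 0.0535] t 11.975 w 0.013 F [-0.1 -0.1 -1.7]
lin now-frame mm [ 0.5 -0.8  8. ] lin target-frame mm [ 0.5 -0.8  8. ] dr [ 0.1  -0.02 -0.16]
```

Emit:
{"name": "drive_tool", "arguments": {"commands": [{"linear":[0,0,0.004],"dr":[0,0,0],"jaw":0.9},{"linear":[0,0,0.003],"dr":[0,0,0],"jaw":0.9},{"linear":[0,0,0.001],"dr":[0,0,0],"jaw":0.9},{"linear":[0,0,0],"dr":[0,0,0],"jaw":0.9}]}}

```text
clock: 12.48
tcp_pos: [0.5616, 0.1415, 0.0449]
orientation: [2.307, 2.131, 0.001]
contact_force: [-0.4, -0.3, -2.2]
grip_width: 0.0129
```

```bash
python3 -c "
from h import *
goto(.561,.142,.0455,-4.4)
cv2.imwrite('pics/s11.png',viewer.grab_frame('side')[:,:,::-1])
crop('pics/s11.png',280,205,400,290,6,'pics/s11c.png')"
```

```text
pos [0.5616 0.1415 0.0449] t 12.475 w 0.0129 F [-0.4 -0.3 -2.2]
lin now-frame mm [ 0.5 -0.6 -0.6] lin target-frame mm [ 0.5 -0.6 -0.6] dr [ 0.06  0.01 -0.15]
```

View pics/s11c.png

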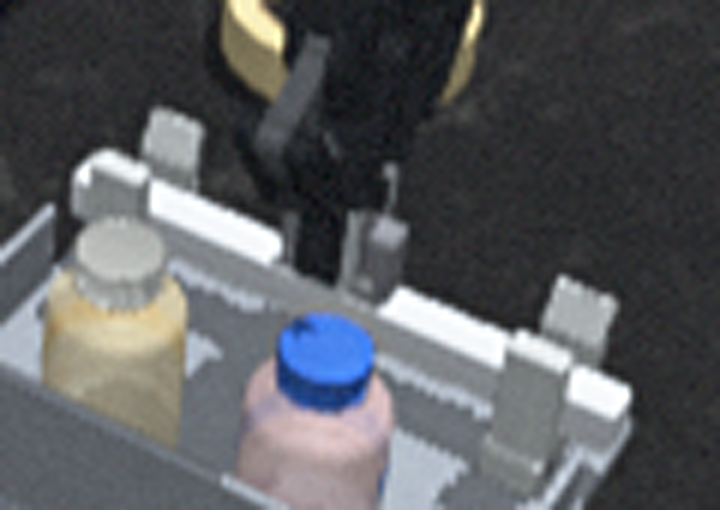

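The bar is in both notches with its ends past the keepers. I'll lower a last millimetre, release and rise.

Emit:
{"name": "drive_tool", "arguments": {"commands": [{"linear":[0,0,0.001],"dr":[0,0,0],"jaw":0.9},{"linear":[0,0,0],"dr":[0,0,0],"jaw":0.7},{"linear":[0,0,0],"dr":[0,0,0],"jaw":0.5},{"linear":[0,0,0],"dr":[0,0,0],"jaw":0.5},{"linear":[0,0,-0.005],"dr":[0,0,0],"jaw":0.5},{"linear":[0,0,-0.02],"dr":[0,0,0],"jaw":0.5},{"linear":[0,0,-0.04],"dr":[0,0,0],"jaw":0.5},{"linear":[0,0,-0.05],"dr":[0,0,0],"jaw":0.5}]}}

```text
clock: 13.52
tcp_pos: [0.56, 0.1412, 0.1625]
orientation: [-2.306, -2.131, 0.005]
contact_force: [1.9, -0.4, -0.3]
grip_width: 0.0427
```

Emit:
{"name": "drive_tool", "arguments": {"commands": [{"linear":[-0.05,0,-0.06],"dr":[0,0,0],"jaw":0.5},{"linear":[-0.06,0,-0.03],"dr":[0,0,0],"jaw":0.5},{"linear":[-0.06,0,0],"dr":[0,0,0],"jaw":0.5},{"linear":[-0.06,0,0],"dr":[0,0,0],"jaw":0.5},{"linear":[-0.06,0,0],"dr":[0,0,0],"jaw":0.5},{"linear":[-0.05,0,0],"dr":[0,0,0],"jaw":0.5},{"linear":[0,0,0],"dr":[0,0,0],"jaw":0.5}]}}

```text
clock: 14.4
tcp_pos: [0.5383, -0.1914, 0.2569]
orientation: [2.292, 2.128, 0.022]
contact_force: [-1.0, -0.0, 0.9]
grip_width: 0.0429
```

```bash
python3 -c "
from h import *
goto(.561,.142,.0455,-4.4)
cv2.imwrite('pics/s12.png',viewer.grab_frame('side')[:,:,::-1])
cv2.imwrite('pics/t12.png',viewer.grab_frame('top')[:,:,::-1])
crop('pics/s12.png',255,205,400,315,5,'pics/s12c.png')
crop('pics/t12.png',120,125,240,225,6,'pics/t12c.png')"
```

```text
pos [ 0.5383 -0.1914  0.2569] t 14.4 w 0.0429 F [-1.  -0.   0.9]
lin now-frame mm [334.   -6.3 211.7] lin target-frame mm [334.2  -2.9 211.4] dr [ 1.13 -0.06  0.14]
```

View pics/s12c.png

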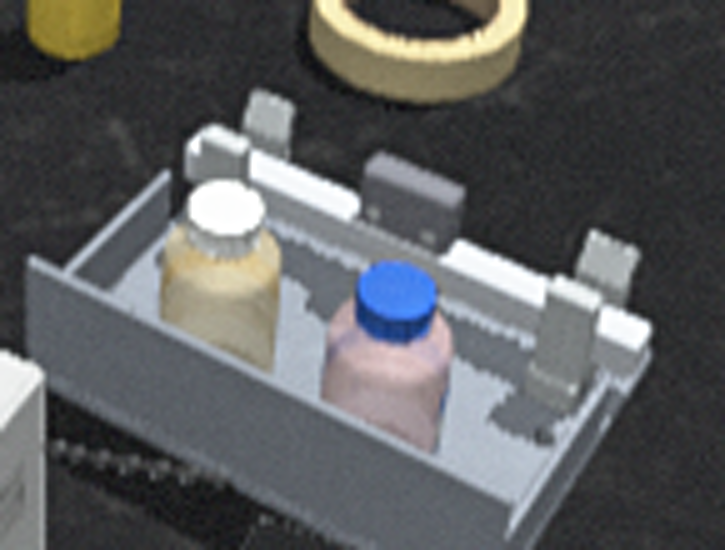

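View pics/t12c.png

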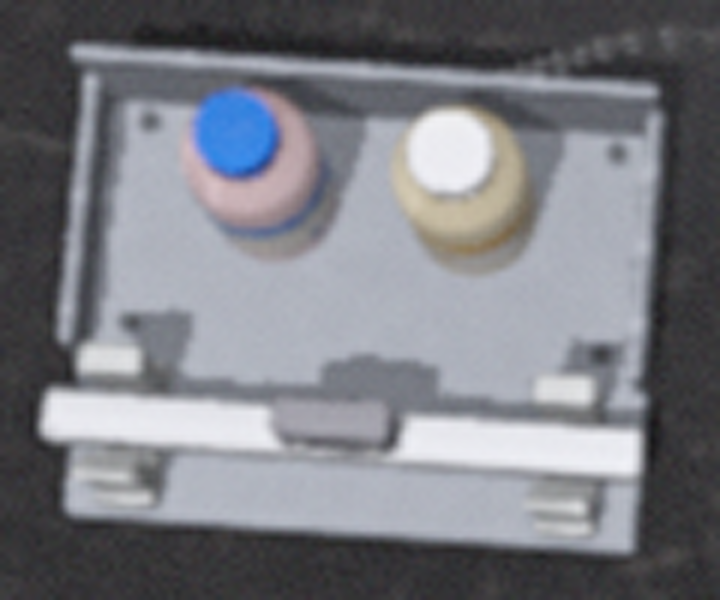

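View pics/t12.png

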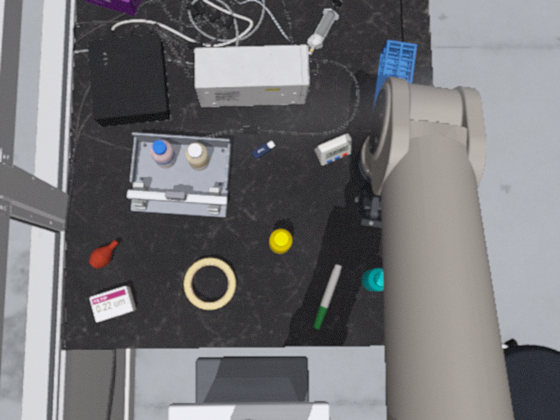

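Run:
```python
from h import *
P=lambda x,y,s,x0,y0:((x+.5)/s+x0-.5,(y+.5)/s+y0-.5)
a=ray("top",*P(42,414,6,120,125),.04);b=ray("top",*P(643,448,6,120,125),.04)
print(a,b,(a+b)/2,np.linalg.norm(a-b))
def tri(pt,ps):
    Ms=[]
    for n in("top","side"):
        c=viewer.calibration(n);Ms.append(np.array(c["K"])@np.c_[c["R"],c["t"]])
    X=cv2.triangulatePoints(Ms[0],Ms[1],np.array(pt,float),np.array(ps,float)).ravel();return X[:3]/X[3]
# +y end, back & front top corners
print("back corner +y",tri(P(48,390,6,120,125),P(638,352,5,255,205)))
print("grip top front/back",tri(P(395,407,6,120,125),P(366,157,5,255,205)))
A=cv2.imread('pics/t0.png') if 0 else None
d=cv2.absdiff(cv2.imread('pics/top0.png'),cv2.imread('pics/t12.png')).max(2); 
for nm,(x0,y0,x1,y1) in dict(timer=(312,130,356,168),usb=(248,138,278,162),tape=(180,252,240,312),yellow=(265,225,297,257),bottles=(145,135,212,170)).items(): print(nm,(d[y0:y1,x0:x1]>50).sum())
```

```text
[0.5694135  0.24383366 0.04      ] [0.5564304  0.04236698 0.04      ] [0.56292195 0.14310032 0.04      ] 0.20188457961080716
back corner +y [0.57757018 0.24146761 0.04075897]
grip top front/back [0.56464425 0.12162484 0.07259627]
timer 26
usb 0
tape 0
yellow 0
bottles 0
```

```bash
python3 -c "
from h import *
crop('pics/t12.png',305,120,365,175,6,'pics/ta.png');crop('pics/top0.png',305,120,365,175,6,'pics/tb.png')
cv2.imwrite('pics/tab.png',np.hstack([cv2.imread('pics/tb.png'),cv2.imread('pics/ta.png')]))"
```

```text
(no output)
```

View pics/tab.png

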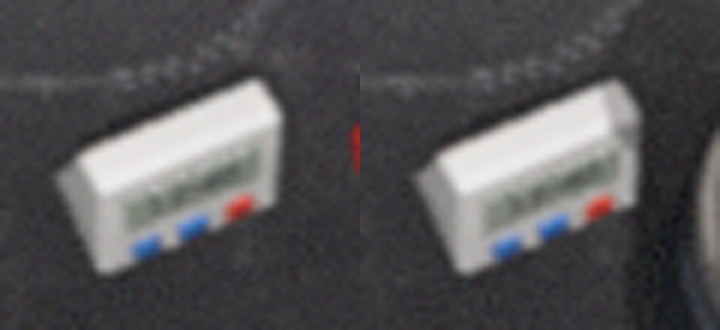

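The timer hasn't moved; the changed pixels are only the arm's shadow on its corner. Handing in.

```bash
python3 -c "
from h import *
print(job.hand_in(), monitor.get_obs()['clock'])"
```

```text
the job is handed in; nothing more can be done
the job is handed in; nothing more can be done
```

The drop bar is home in both notches, grip up, and the job is handed in; no verdict was reported. I drew the bar about 183 mm out by its free end, laid it flat clear of the sleeve and let go. I then took it by the grip, lifted it over the keepers and lowered it in.

- **Position:** the middle is at (0.563, 0.143), against an estimated seat of about (0.561, 0.142). Both ends stand out past the keepers.
- **Height:** the bar's top measured 41 mm at one end, against 40 mm when home. The grip top came out at 73 mm against the expected 68 mm. I put that down to a rough corner pick, because both pictures show the bar level in the notches.
- **Yaw:** readings of the bar and carrier disagreed by about 1°. The bar still went in with no contact force beyond its own weight.
- **Other things:** in the top view the bottles, tape roll, USB stick and yellow bottle show no change. The timer differs only by the arm's shadow.
- **Time and contact:** the clock stood at about 14.5 s at the last pictures, with the gripper clear and touching nothing.

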